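# Snap the full refill canister into the tablet dispenser

## Robot

A 6-joint arm with a two-finger parallel gripper is mounted at the origin on the work surface. World frame = base frame: x ahead of the robot, y to its left, z up, the work surface at z = 0. Lengths are in m, angles in degrees, forces in N, time in s.
With the tool pointing down it reaches from about 0.4 to 0.825 m from the base axis. Payload 7 kg.
Tool frame: the origin (TCP) lies midway between the tips of the shut fingers; the grasp point (between the pads) lies 19 mm behind it; z points along the fingers, y is the line along which they close (so a half turn about z gives the same grasp; the last joint's range is limited). The gripper opens to 88 mm and grips with 3 to 60 N. Pads are 19 mm wide; open, the fingers measure 130 mm over their backs; the gripper's body (78 mm by 193 mm) begins 47 mm behind the grasp point.
Start: joints at [-60.212, 20.546, 0.682, 0, -70.136, -16.507], TCP at [0.155, -0.657, 0.227] pointing down, gripper open.
Joint ranges: [-176.03, 176.03], [-82.01, 121.73], [-58.28, 71.71], [-173.87, 95.51], [-174.79, -0.11], [-173.66, 173.66]. Speed limits (degrees/s): [136.94, 136.94, 172.46, 180, 180, 180].

## Interface

Orientations are given as [roll, pitch, yaw] about the fixed x, y, z axes, in that order (R = Rz(yaw) Ry(pitch) Rx(roll)).
In Python, from plant import ctrl gives the robot as it stands. The module is installed in compiled form; this text tells all that it offers.
- The arm moves only by the tool send_rows, never from a script. Its argument "plan" is a list that holds one entry, the list of rows, each a list of 6 numbers: the shift along the tool's x, y, z in fractions of the full range, 1 being 75 cm, then the turn, a rotation vector about the tool's x, y, z in fractions of the full range, 1 being 2 pi rad. A call has 1 to 8 rows; each row is the pose to reach, as a shift and turn from the pose commanded when the call began, along the tool's axes at that moment; what a row does not reach only later rows make up. A row lasts 1/12 s, in which the tool goes at most 41.7 mm and 7.16 degrees, less where a joint would pass 70% of its speed; a pose out of reach is approached as far as the arm can. A shift or turn number past 1, either way, is cut back to 1. A call with a gripper value outside its range is refused whole. "fingers" is the opening, from 0 (shut) to 1 (fully open), set as the call begins (left out, the last holds). The fingers move at their own pace and stop on an object; the grip force is fixed at half the most. Time passes only in rows, so rows that repeat a pose let the fingers close. It gives the time, the measured TCP pose, the force, the opening and the grip force at its end, in the units of the state.
- ctrl.get_obs(): the state, without advancing time (a new reading comes with each control period).
- ctrl.snapshot(name): name is "scene" or "top" or "wrist"; returns a dict with "img" (400x640x3 uint8, red, green, blue), "K" (3x3 intrinsics, pixels), "pose" (4x4, takes a point from camera to world coordinates). Camera axes: x right, y down, z forward; pixel columns grow to the right and rows downward; lengths in m; the calibration is good to about 2 mm. A picture is of the moment at which its call begins. There is no depth.
- ctrl.close_job(): hands the job in; it is judged then, once.
The state is a dict: "clock": time; "joint_pos": joint angles; "qvel": joint speeds; "tau": joint torques, N m; "tool_pos": TCP position; "orientation": TCP orientation; "force": force on the tool from outside, world axes, zero at the start; "moment": the same for the moment, N m; "opening": finger opening in m; "gripper_force": force on a finger pad.
Only numpy, scipy, OpenCV 4.12 (cv2) and the standard library are available. Lean on these libraries where they do the work, as an engineer would, in place of code of your own. Each camera call takes 0.05 s, during which the arm holds its last target. There are 200 camera calls.

## Task

The tablet dispenser has one empty bay, and two refill canisters that look alike stand on the sideboard: feel by lifting which one is full (the heavier), leave the light, used-up one standing upright on the sideboard, and lower the full one, held upright, into the empty bay. Press it down past the spring catches until it clicks and is fully home, keep pressing it firmly against the bottom, and finish while the gripper still holds it and presses it down. Do not disturb the tumbler, the tablet bottle or the spectacles case.

Things in the scene. Friction and masses are not known exactly. Their poses are not given: they have to be found in the camera images.
- dispenser: White tablet dispenser, fixed: 276 mm wide (y), 130 deep (x, from 75 before to 55 behind the origin), flat deck 115 high. Three bays in a row along y, 84 apart; two hold canisters that stand 53 above the deck and stay. Origin on the sideboard under the middle bay, z up. A tray with a cup and a chute stand out at its front (-x) to 145 from the origin, under 75 high.
- dock: The dispenser's one empty bay (any of the three). Origin: centre of the pocket floor, 73 mm above the sideboard; axes as the dispenser's. Pocket 52.4 (x) by 66.4 (y), 42 deep; the mouth is bevelled at 45 degrees over its top 6 mm, to 64.4 by 78.4. The floor is hard; a canister is fully home when its underside rests on it, then standing 53 above the deck.
- catch (a point): Point on the empty bay's axis between its two spring tongues (one in each y wall), 19 mm above the pocket floor; their round noses stand 4 into the pocket. Pressed straight down, a canister meets them with its underside about 14 above the floor; the push, beyond its weight, grows to 9 to 13 N at about 10, then drops suddenly: below 6 the tongues draw it down to the floor.
- canister_a: One of two outwardly identical white canisters with opaque lids, 50 mm (x) by 56 (y) by 95 high; origin at the centre of the underside, z up. A bead low on each y face (12 up) makes it 64 wide there. Fits the bay either way round, its x along the bay's x. Grip it by the x faces near the top. One is full, 0.24 to 0.32 kg, the other empty, 0.06 to 0.09 kg: only weight tells.
- canister_b: The other of the two canisters; same shape, size and axes as canister_a.
- tumbler: Clear drinking glass, radius 38 mm, 90 high, origin at the centre of its underside. Leave alone.
- pill_bottle: Amber tablet bottle, radius 27 mm, 100 high, origin at the centre of its underside. Leave alone.
- glasses_case: Grey spectacles case, 155 mm (x) by 60 by 36 high, origin at the centre of its underside. Leave alone.
There are look-alikes about, which are no part of the job. What is shaped like the canister_a but purple is not meant. Leave any brown look-alike of the canister_b alone.

How it is judged:
By the outcome, as a careful person would: the job done as asked, in the order asked, and still so for the second after the job is handed in, while the arm keeps its last pose, push and grip.
It also fails if it takes over 72 s, if anything falls off the work surface, if the arm or the gripper's body presses on something with over 40 N, if the wrist force passes 120 N, or if a joint passes its speed limit or range.

## Working session

There is one attempt and no reset: what is moved stays moved. The work goes in short steps, Python scripts to look and compute and a tool call to move; the robot and the scene stay as the last step left them, time stands still between calls to the robot, and variables do not carry over. Pictures are saved under pics/ and viewed, at most 10 in all, crops included, and the job is handed in when it is done.

Besides the shell and the picture viewer there is one more tool, called after "Emit:" in YAML: its name, and indented under it one key for each argument. send_rows: Moves the arm, as the interface text tells. Its arguments: {"type":"object","properties":{"plan":{"type":"array","items":{"type":"array","items":{"type":"array","items":{"type":"number"}}}},"fingers":{"type":"number"}},"required":["plan"]}

```bash
mkdir -p pics; python3 - <<'E'
from plant import ctrl
import cv2,numpy as np
for n in ["scene","top"]:
    s=ctrl.snapshot(n); cv2.imwrite(f"pics/{n}0.png",s["img"][:,:,::-1]); np.savez(f"{n}0.npz",**s)
    print(n,s["K"].round(1).tolist(),s["pose"].round(3).tolist())
print(ctrl.get_obs())
E
```

```text
scene [[517.3, 0.0, 311.8], [0.0, 517.3, 198.5], [0.0, 0.0, 1.0]] [[0.829, 0.344, -0.441, 1.113], [0.559, -0.529, 0.638, -0.964], [-0.014, -0.776, -0.631, 0.935], [0.0, 0.0, 0.0, 1.0]]
top [[380.9, 0.0, 317.7], [0.0, 380.9, 208.7], [0.0, 0.0, 1.0]] [[0.169, -0.959, 0.229, 0.36], [-0.986, -0.163, 0.042, -0.117], [-0.003, -0.233, -0.972, 0.896], [0.0, 0.0, 0.0, 1.0]]
{'clock': 0.1, 'joint_pos': array([-6.02132262e+01,  2.05866432e+01,  6.36690166e-01, -1.73441268e-02,
       -7.01350533e+01, -1.65060959e+01]), 'qvel': array([ 0.02642359, -0.04455114,  0.15972359,  0.07796798,  0.03994579,
       -0.06202642]), 'tau': array([-5.44575414e-04, -5.84164882e+01,  2.93748808e+01,  7.01536372e+00,
        1.02016755e-02, -4.61206275e-05]), 'tool_pos': array([ 0.1549153 , -0.65651688,  0.22570765]), 'orientation': array([ 1.79913864e+02, -8.52056986e-03, -1.66725221e+02]), 'force': array([-0.42637076,  0.34138739, -0.00453156]), 'moment': array([ 0.06437615,  0.03006019, -0.0367363 ]), 'gripper_force': 0.0, 'opening': 0.08738065405506742}
```

View pics/scene0.png

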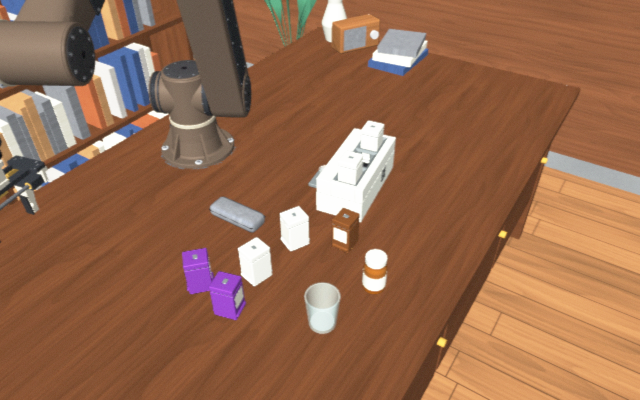

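View pics/top0.png

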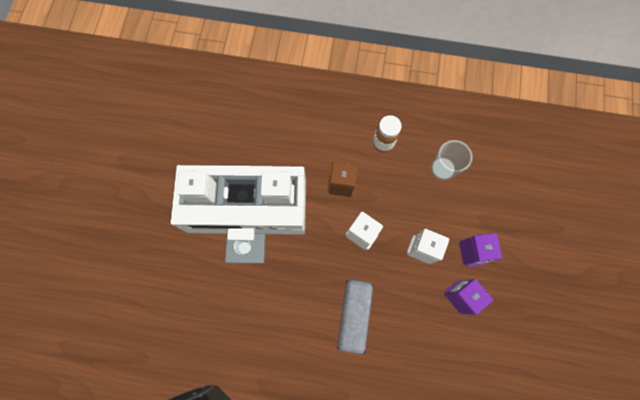

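The scene shows two white canisters, two purple decoys and a brown one. In the top view the white canisters are at (365,230) and (428,246), the dispenser spans (172–306,165–235), and its empty middle bay is at about (240,192). I'll enlarge these.

```bash
cat > h.py <<'E'
import numpy as np,cv2
def px(s,P):
    T=np.linalg.inv(s["pose"]); q=(T[:3,:3]@np.asarray(P,float).T).T+T[:3,3]; u=(s["K"]@q.T).T; return u[:,:2]/u[:,2:]
def ray(s,uv,z):
    uv=np.atleast_2d(uv).astype(float); d=np.c_[uv,np.ones(len(uv))]@np.linalg.inv(s["K"]).T@s["pose"][:3,:3].T
    o=s["pose"][:3,3]; return o+d*((z-o[2])/d[:,2])[:,None]
def load(n):
    f=np.load(n); return {k:f[k] for k in f}
E
python3 - <<'E'
from h import *
s=load("top0.npz"); im=s["img"][:,:,::-1]
a=cv2.resize(im[205:270,340:455],None,fx=6.9,fy=6.9,interpolation=cv2.INTER_CUBIC)[:440]
cv2.imwrite("pics/c1.png",a); print(a.shape)
b=cv2.resize(im[155:270,165:315],None,fx=5,fy=5,interpolation=cv2.INTER_CUBIC); cv2.imwrite("pics/c2.png",b);print(b.shape)
print(im[230,340:400].tolist()[::4])
E
```

```text
(440, 794, 3)
(575, 750, 3)
[[54, 80, 129], [53, 81, 128], [122, 129, 136], [246, 248, 248], [243, 245, 245], [244, 245, 245], [216, 221, 219], [246, 247, 247], [244, 245, 245], [244, 245, 245], [203, 215, 223], [54, 84, 133], [57, 86, 135], [55, 82, 131], [55, 83, 131]]
```

View pics/c1.png

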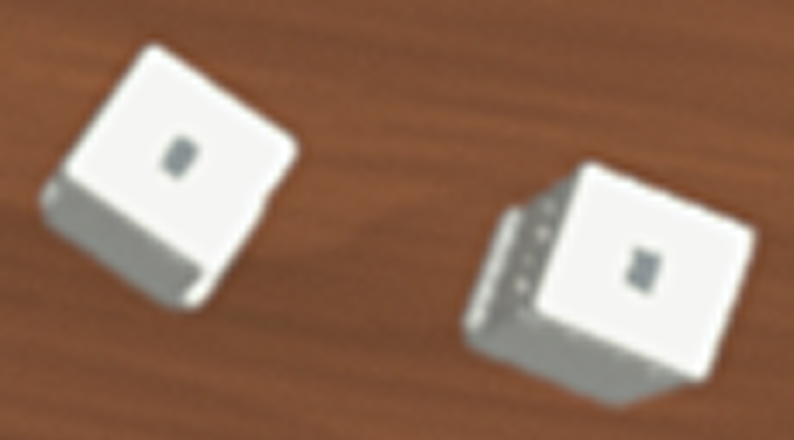

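View pics/c2.png

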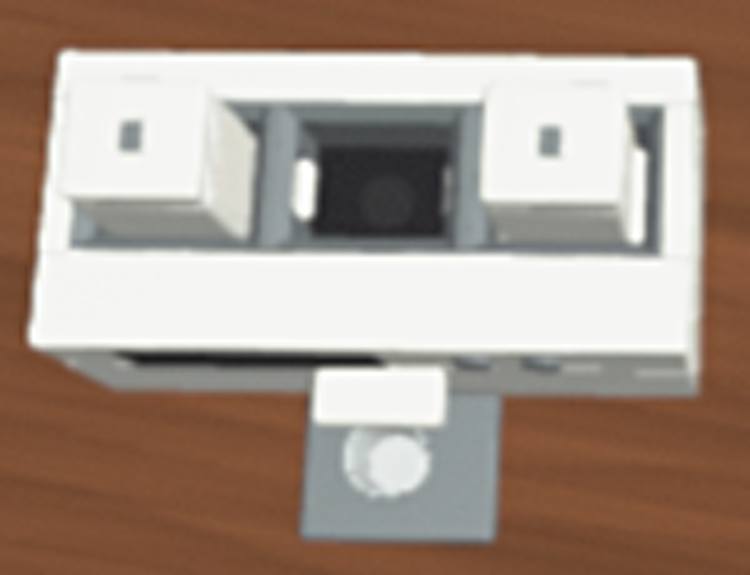

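The crops show both lids clearly: the left lid has corners at (153,45), (298,148), (213,275) and (68,172), and the right one at (588,163), (755,232), (705,380) and (538,308). The middle bay is empty, with white tongues at its y walls. Next I'll turn these into positions.

```bash
python3 - <<'E'
from h import *
from plant import ctrl
s=load("top0.npz")
def m(c,f,o): return (np.array(c)+.5)/f-.5+o
A=m([(153,45),(298,148),(213,275),(68,172)],6.9,np.array([340,205]))
B=m([(588,163),(755,232),(705,380),(538,308)],6.9,np.array([340,205]))
for n,c in (("L",A),("R",B)):
    w=ray(s,c,.095); print(n,w.round(4)[:,:2].tolist(),w.mean(0).round(4))
    for i in range(4):
        d=w[(i+1)%4]-w[i]; print(np.hypot(*d[:2]).round(4),np.degrees(np.arctan2(d[1],d[0])).round(1))
D=m([(62,52),(697,58),(698,355),(32,345)],5,np.array([165,155]))
w=ray(s,D,.115); print("deck",w.round(4)[:,:2].tolist())
for i in range(4):
    d=w[(i+1)%4]-w[i]; print(np.hypot(*d[:2]).round(4),np.degrees(np.arctan2(d[1],d[0])).round(1))
for z,p in ((.168,[(131,135),(550,140)]),(.095,[])):
    w=ray(s,m(p,5,np.array([165,155])),z) if p else None; print("lids",w)
# others
for n,uv,z in (("bottle",(390,125),.1),("tumbler",(456,153),.09),("brown",(344,174),.095),("case",(357,315),.036),("purp1",(488,247),.095),("purp2",(476,297),.095)): print(n,ray(s,uv,z)[0].round(3))
sc=load("scene0.npz"); print(px(sc,[ray(s,A.mean(0),.095)[0],ray(s,B.mean(0),.095)[0]]))
E
```

```text
L [[0.5593, -0.1762], [0.5344, -0.2252], [0.4908, -0.2046], [0.515, -0.1561]] [ 0.5249 -0.1905  0.095 ]
0.0549 -117.0
0.0482 154.8
0.0543 63.5
0.0487 -24.5
R [[0.5448, -0.3141], [0.532, -0.3669], [0.4842, -0.356], [0.4974, -0.3038]] [ 0.5146 -0.3352  0.095 ]
0.0543 -103.7
0.049 167.2
0.0539 75.7
0.0485 -12.3
deck [[0.5888, 0.235], [0.6322, -0.0373], [0.5034, -0.0609], [0.4608, 0.2145]]
0.2757 -80.9
0.1309 -169.6
0.2786 98.8
0.1296 9.1
lids [[0.54374744 0.17492984 0.168     ]
 [0.56982476 0.0091364  0.168     ]]
lids None
bottle [ 0.767 -0.21   0.1  ]
tumbler [ 0.729 -0.367  0.09 ]
brown [ 0.636 -0.126  0.095]
case [ 0.343 -0.203  0.036]
purp1 [ 0.527 -0.45   0.095]
purp2 [ 0.42  -0.432  0.095]
[[293.8242434  214.46572491]
 [253.82458755 247.25025592]]
```

Lid sizes (54–55 by 48–49), the deck (276 by 130) and the lid spacing (168) all match the description. I'll start with the right canister.

```bash
cat >> h.py <<'E'
from scipy.spatial.transform import Rotation as Rn
def go(p,yaw,o=None):
    from plant import ctrl
    o=o or ctrl.get_obs(); R=Rn.from_euler("xyz",o["orientation"],degrees=True)
    d=R.inv().apply(np.array(p)-o["tool_pos"])*100
    t=(R.inv()*Rn.from_euler("xyz",[180,0,yaw],degrees=True)).as_rotvec(degrees=True)
    print("row",d.round(2),t.round(2),"| t",round(o["clock"],2),o["tool_pos"].round(4),o["orientation"].round(2),"F",o["force"].round(2),"op",round(o["opening"],4),round(o["gripper_force"],1))
E
python3 -c "
from h import *
go((.515,-.335,.18),-103.3)"
```

```text
row [-42.43  23.02   4.6 ] [ 8.000e-02  4.000e-02 -6.343e+01] | t 0.1 [ 0.1549 -0.6565  0.2257] [ 1.7991e+02 -1.0000e-02 -1.6673e+02] F [-0.43  0.34 -0.  ] op 0.0874 0.0
```

Units first: shifts go in shares of 75 cm and turns go in shares of 2 pi rad. So -32 cm / 75 = -0.4267, -28.5 cm / 75 = -0.38, -55 degrees / 360 = -0.1528.

Emit:
send_rows:
  plan:
    - [[-0.0667,0.036,0.0067,0,0,-0.0194],[-0.1333,0.072,0.0133,0,0,-0.0389],[-0.1867,0.1013,0.02,0,0,-0.0583],[-0.24,0.1307,0.0267,0,0,-0.0778],[-0.2867,0.156,0.032,0,0,-0.0972],[-0.3333,0.1813,0.0373,0,0,-0.1167],[-0.38,0.2067,0.0427,0,0,-0.1361],[-0.4267,0.232,0.0467,0,0,-0.1528]]
  fingers: 1

```text
clock: 0.77
tool_pos: [0.4032, -0.4339, 0.1939]
orientation: [180.0, 0.0, -111.4]
force: [0.5, -0.5, 0.0]
opening: 0.0875
gripper_force: 0.0
```

```bash
python3 -c "
from h import *
go((.515,-.335,.18),-103.3)"
```

```text
row [-13.28  -6.8    1.39] [ 0.03  0.02 -8.07] | t 0.77 [ 0.4032 -0.4339  0.1939] [ 1.7997e+02  1.0000e-02 -1.1137e+02] F [ 0.54 -0.54  0.03] op 0.0875 0.0
```

Converted, -13 cm / 75 = -0.1733, -9.9 cm / 75 = -0.132, -8 degrees / 360 = -0.0222.

Emit:
send_rows:
  plan:
    - [[-0.044,-0.0227,0.004,0,0,-0.0056],[-0.088,-0.0453,0.0093,0,0,-0.0111],[-0.132,-0.068,0.0133,0,0,-0.0167],[-0.1733,-0.088,0.0187,0,0,-0.0222],[-0.1733,-0.088,0.0187,0,0,-0.0222],[-0.1733,-0.088,0.0187,0,0,-0.0222]]

```text
clock: 1.27
tool_pos: [0.5127, -0.3377, 0.1795]
orientation: [179.9, 0.0, -103.6]
force: [0.4, 0.1, -0.4]
opening: 0.0877
gripper_force: 0.0
```

```bash
python3 -c "
from h import *
from plant import ctrl
s=ctrl.snapshot('wrist'); cv2.imwrite('pics/w1.png',s['img'][:,:,::-1]); np.savez('w1.npz',**s)
go((.515,-.335,.061),-103.3)
print(px(s,[(.515,-.335,.095)]))"
```

```text
row [-0.42 -0.23 11.87] [ 0.08  0.01 -0.34] | t 1.32 [ 0.5119 -0.3386  0.1797] [ 1.7992e+02  1.0000e-02 -1.0364e+02] F [-0.09 -0.59  0.05] op 0.0875 0.0
[[320.14735482 211.97055594]]
```

View pics/w1.png

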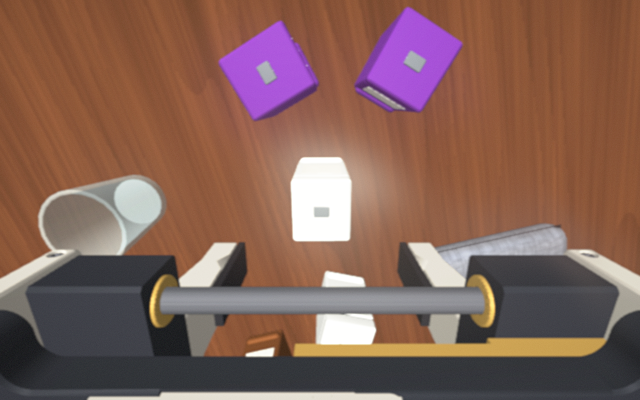

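The wrist view shows the white canister square between the fingers, its lid marker at (321,212) against a predicted (320,212). I'll descend and grip.

Converted, 11.8 cm / 75 = 0.1573, 11 cm / 75 = 0.1467.

Emit:
send_rows:
  plan:
    - [[-0.0053,-0.0027,0.04,0,0,0],[-0.0053,-0.0027,0.08,0,0,0],[-0.0053,-0.0027,0.12,0,0,0],[-0.0053,-0.0027,0.1467,0,0,0],[-0.0053,-0.0027,0.1573,0,0,0],[-0.0053,-0.0027,0.1573,0,0,0],[-0.0053,-0.0027,0.1573,0,0,0],[-0.0053,-0.0027,0.1573,0,0,0]]

```text
clock: 1.98
tool_pos: [0.5154, -0.3368, 0.0641]
orientation: [-179.9, -0.0, -103.7]
force: [0.7, 0.3, -0.0]
opening: 0.0876
gripper_force: 0.0
```

Emit:
send_rows:
  plan:
    - [[0,0,0,0,0,0],[0,0,0,0,0,0],[0,0,0,0,0,0],[0,0,0,0,0,0],[0,0,0,0,0,0],[0,0,0,0,0,0],[0,0,0,0,0,0],[0,0,0,0,0,0]]
  fingers: 0.4

```text
clock: 2.65
tool_pos: [0.5147, -0.3359, 0.0625]
orientation: [180.0, -0.0, -103.7]
force: [-0.5, 0.4, 0.8]
opening: 0.0497
gripper_force: 30.0
```

Gripped at 49.7 mm with 30 N. I'll lift and weigh it.

Converted, -3 cm / 75 = -0.04, -2 cm / 75 = -0.0267.

Emit:
send_rows:
  plan:
    - [[0,0,-0.004,0,0,0],[0,0,-0.0133,0,0,0],[0,0,-0.0267,0,0,0],[0,0,-0.04,0,0,0],[0,0,-0.04,0,0,0],[0,0,-0.04,0,0,0],[0,0,-0.04,0,0,0],[0,0,-0.04,0,0,0]]

```text
clock: 3.32
tool_pos: [0.5143, -0.3358, 0.0921]
orientation: [180.0, 0.0, -103.7]
force: [0.6, -0.5, -0.3]
opening: 0.0499
gripper_force: 30.0
```

Emit:
send_rows:
  plan:
    - [[0,0,0,0,0,0],[0,0,0,0,0,0]]

```text
clock: 3.48
tool_pos: [0.5144, -0.3359, 0.092]
orientation: [180.0, 0.0, -103.7]
force: [0.4, -0.6, -0.5]
opening: 0.0495
gripper_force: 30.0
```

Emit:
send_rows:
  plan:
    - [[0,0,0,0,0,0],[0,0,0,0,0,0]]

```text
clock: 3.65
tool_pos: [0.5145, -0.3359, 0.0922]
orientation: [180.0, 0.0, -103.7]
force: [1.2, 0.2, -1.0]
opening: 0.0499
gripper_force: 30.0
```

```bash
python3 -c "
from h import *
go((.5125,-.3367,.065),-103.3)"
```

```text
row [0.12 0.18 2.72] [ 0.02  0.   -0.42] | t 3.65 [ 0.5145 -0.3359  0.0922] [ 179.98    0.   -103.72] F [ 1.18  0.21 -0.95] op 0.0499 30.0
```

The force averages about -0.6 N, so this is the light canister. I'll set it back at the same spot and let go.

Emit:
send_rows:
  plan:
    - [[0,0,0.0133,0,0,0],[0,0,0.0267,0,0,0],[0,0,0.0347,0,0,0],[0,0,0.0387,0,0,0],[0,0,0.04,0,0,0],[0,0,0.04,0,0,0],[0,0,0.04,0,0,0],[0,0,0.04,0,0,0]]

```text
clock: 4.32
tool_pos: [0.5134, -0.3356, 0.0622]
orientation: [179.9, 0.0, -103.7]
force: [-3.9, 1.9, 5.8]
opening: 0.0499
gripper_force: 30.0
```

Emit:
send_rows:
  plan:
    - [[0,0,0,0,0,0],[0,0,0,0,0,0],[0,0,0,0,0,0],[0,0,0,0,0,0],[0,0,0,0,0,0],[0,0,0,0,0,0],[0,0,0,0,0,0],[0,0,0,0,0,0]]
  fingers: 1

```text
clock: 4.98
tool_pos: [0.5146, -0.336, 0.0624]
orientation: [-180.0, 0.0, -103.7]
force: [0.7, 0.4, 0.5]
opening: 0.0869
gripper_force: 0.0
```

Converted, -12 cm / 75 = -0.16, -11 cm / 75 = -0.1467.

Emit:
send_rows:
  plan:
    - [[0,0,-0.0133,0,0,0],[0,0,-0.0533,0,0,0],[0,0,-0.1067,0,0,0],[0,0,-0.1467,0,0,0],[0,0,-0.16,0,0,0],[0,0,-0.16,0,0,0]]

```text
clock: 5.48
tool_pos: [0.5165, -0.3368, 0.1872]
orientation: [-179.6, -0.1, -103.7]
force: [0.8, 0.5, -0.9]
opening: 0.0876
gripper_force: 0.0
```

```bash
python3 -c "
from h import *
go((.525,-.1905,.18),-115.8)"
```

```text
row [-14.42   2.64   0.69] [-4.20e-01 -1.00e-02  1.21e+01] | t 5.48 [ 0.5165 -0.3368  0.1872] [-1.7958e+02 -6.0000e-02 -1.0370e+02] F [ 0.77  0.48 -0.94] op 0.0876 0.0
```

Converted, -14.3 cm / 75 = -0.1907, -13 cm / 75 = -0.1733, 12 degrees / 360 = 0.0333.

Emit:
send_rows:
  plan:
    - [[-0.0467,0.008,0,0,0,0.0083],[-0.0933,0.016,0,0,0,0.0167],[-0.14,0.024,0.0027,0,0,0.025],[-0.1733,0.0307,0.0027,0,0,0.0333],[-0.1907,0.0347,0.0027,0,0,0.0333],[-0.1907,0.0347,0.0027,0,0,0.0333],[-0.1907,0.0347,0.0027,0,0,0.0333],[-0.1907,0.0347,0.0027,0,0,0.0333]]

```text
clock: 6.15
tool_pos: [0.5231, -0.1911, 0.1801]
orientation: [180.0, -0.0, -115.7]
force: [0.5, -0.0, -0.2]
opening: 0.0878
gripper_force: 0.0
```

```bash
python3 -c "
from h import *
from plant import ctrl
s=ctrl.snapshot('wrist'); cv2.imwrite('pics/w2.png',s['img'][:,:,::-1]); np.savez('w2.npz',**s)
t=ctrl.snapshot('top'); im=t['img'][:,:,::-1].copy(); 
go((.525,-.1905,.061),-115.8)
print(px(s,[(.525,-.1905,.095)]))
g=s['img'].min(2); k=cv2.morphologyEx((g>215).astype('uint8'),cv2.MORPH_OPEN,np.ones((5,5)))
n,l,st,c=cv2.connectedComponentsWithStats(k)
for i in range(1,n):
  if st[i,4]>800: print(st[i],c[i].round(1),cv2.minAreaRect(np.argwhere(l==i)[:,::-1].astype('f4')))
"
```

```text
row [-0.19 -0.13 11.91] [ 0.03 -0.01  0.03] | t 6.25 [ 0.5231 -0.1916  0.1801] [ 1.7997e+02 -1.0000e-02 -1.1577e+02] F [ 0.24  0.6  -0.18] op 0.0877 0.0
[[320.45661886 209.73716225]]
[ 204    0   84   76 4555] [246.6  34.5] ((246.230712890625, 30.968887329101562), (79.81643676757812, 69.20821380615234), 76.60750579833984)
[ 291  157   59   82 4267] [320.1 198.9] ((320.0, 197.5), (81.0, 58.0), 90.0)
[ 298  315  113   29 2964] [352.7 329.1] ((354.0, 329.0), (28.0, 112.0), 90.0)
```

View pics/w2.png

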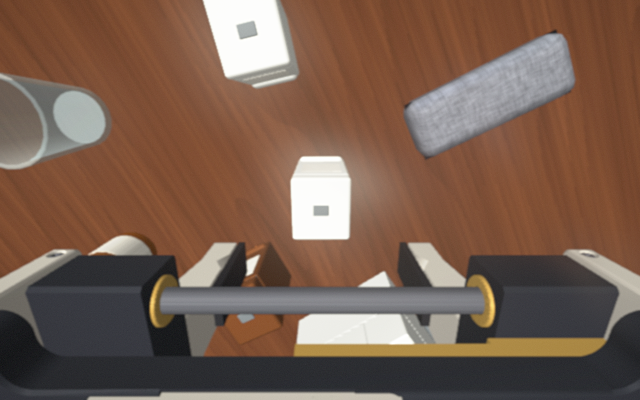

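The wrist view shows the second canister square between the fingers, with its marker at (321,210) against a predicted (320,210), and the first one standing upright at the top. I'll descend, grip and lift.

Converted, 11.8 cm / 75 = 0.1573, 11 cm / 75 = 0.1467.

Emit:
send_rows:
  plan:
    - [[-0.0027,-0.0013,0.04,0,0,0],[-0.0027,-0.0013,0.08,0,0,0],[-0.0027,-0.0013,0.12,0,0,0],[-0.0027,-0.0013,0.1467,0,0,0],[-0.0027,-0.0013,0.1573,0,0,0],[-0.0027,-0.0013,0.1573,0,0,0],[-0.0027,-0.0013,0.1573,0,0,0],[-0.0027,-0.0013,0.1573,0,0,0]]

```text
clock: 6.92
tool_pos: [0.5261, -0.19, 0.0638]
orientation: [-179.9, 0.0, -115.7]
force: [-0.4, 0.4, -0.4]
opening: 0.0874
gripper_force: 0.0
```

Emit:
send_rows:
  plan:
    - [[0,0,0,0,0,0],[0,0,0,0,0,0],[0,0,0,0,0,0],[0,0,0,0,0,0],[0,0,0,0,0,0],[0,0,0,0,0,0],[0,0,0,0,0,0],[0,0,0,0,0,0]]
  fingers: 0.4

```text
clock: 7.58
tool_pos: [0.5251, -0.1895, 0.0625]
orientation: [-180.0, -0.0, -115.7]
force: [-0.6, 0.2, 1.7]
opening: 0.0497
gripper_force: 30.0
```

Emit:
send_rows:
  plan:
    - [[0,0,-0.004,0,0,0],[0,0,-0.0133,0,0,0],[0,0,-0.0267,0,0,0],[0,0,-0.04,0,0,0],[0,0,-0.04,0,0,0],[0,0,-0.04,0,0,0],[0,0,-0.04,0,0,0],[0,0,-0.04,0,0,0]]

```text
clock: 8.25
tool_pos: [0.5247, -0.1894, 0.0921]
orientation: [180.0, -0.0, -115.7]
force: [-0.5, 0.0, -2.4]
opening: 0.0501
gripper_force: 30.0
```

Emit:
send_rows:
  plan:
    - [[0,0,0,0,0,0],[0,0,0,0,0,0],[0,0,0,0,0,0],[0,0,0,0,0,0]]

```text
clock: 8.58
tool_pos: [0.5249, -0.1895, 0.0922]
orientation: [180.0, -0.0, -115.7]
force: [-0.5, -1.0, -2.6]
opening: 0.0498
gripper_force: 30.0
```

```bash
python3 -c "
from h import *
go((.525,-.1905,.29),-115.8)"
```

```text
row [  0.09  -0.04 -19.78] [ 0.02 -0.01  0.08] | t 8.58 [ 0.5249 -0.1895  0.0922] [ 1.7998e+02 -1.0000e-02 -1.1572e+02] F [-0.49 -0.96 -2.64] op 0.0498 30.0
```

It reads -2.5 N, so this is the full canister. I'll raise it, then carry it past the dispenser's far side so the wrist camera can see the bay.

Converted, -20 cm / 75 = -0.2667, -18 cm / 75 = -0.24, -34.7 degrees / 360 = -0.0964.

Emit:
send_rows:
  plan:
    - [[0,0,-0.04,0,0,-0.0083],[0,0,-0.0867,0,0,-0.0222],[0,0,-0.1333,0,0,-0.0361],[0,0,-0.1867,0,0,-0.05],[0,0,-0.24,0,0,-0.0639],[0,0,-0.2667,0,0,-0.0778],[0,0,-0.2667,0,0,-0.0889],[0,0,-0.2667,0,0,-0.0964]]

```text
clock: 9.25
tool_pos: [0.5257, -0.1895, 0.2944]
orientation: [-179.8, -0.0, -80.8]
force: [0.2, -0.3, -3.4]
opening: 0.0501
gripper_force: 30.0
```

Emit:
send_rows:
  plan:
    - [[0,0,0,0,0,0],[0,0,0,0,0,0]]

```text
clock: 9.42
tool_pos: [0.5247, -0.1894, 0.2921]
orientation: [180.0, 0.0, -81.1]
force: [0.1, 0.6, -2.9]
opening: 0.0496
gripper_force: 30.0
```

```bash
python3 -c "
from h import *
go((.535,.225,.29),-81)"
```

```text
row [-40.79  -7.42   0.22] [ 0.03  0.01 -0.11] | t 9.42 [ 0.5247 -0.1894  0.2921] [ 1.7997e+02  1.0000e-02 -8.1110e+01] F [ 0.1   0.62 -2.93] op 0.0496 30.0
```

Converted, -24 cm / 75 = -0.32, -22 cm / 75 = -0.2933.

Emit:
send_rows:
  plan:
    - [[-0.0267,-0.0053,0,0,0,0],[-0.0667,-0.012,0,0,0,0],[-0.1133,-0.02,0,0,0,0],[-0.16,-0.0293,0,0,0,0],[-0.2067,-0.0373,0,0,0,0],[-0.2533,-0.0467,0,0,0,0],[-0.2933,-0.0533,0,0,0,0],[-0.32,-0.0587,0,0,0,0]]

```text
clock: 10.08
tool_pos: [0.5307, 0.057, 0.292]
orientation: [180.0, 0.0, -81.1]
force: [0.1, -0.3, -3.1]
opening: 0.0496
gripper_force: 30.0
```

Converted, -16.8 cm / 75 = -0.224, -16 cm / 75 = -0.2133.

Emit:
send_rows:
  plan:
    - [[-0.04,-0.0067,0,0,0,0],[-0.08,-0.0147,0,0,0,0],[-0.1267,-0.0227,0,0,0,0],[-0.1733,-0.032,0,0,0,0],[-0.2133,-0.0387,0,0,0,0],[-0.224,-0.04,0,0,0,0],[-0.224,-0.04,0,0,0,0],[-0.224,-0.04,0,0,0,0]]

```text
clock: 10.75
tool_pos: [0.5341, 0.2253, 0.2916]
orientation: [179.9, -0.1, -81.0]
force: [-0.7, -0.4, -3.4]
opening: 0.0499
gripper_force: 30.0
```

```bash
python3 -c "
from h import *
from plant import ctrl
s=ctrl.snapshot('wrist'); cv2.imwrite('pics/w3.png',s['img'][:,:,::-1]); np.savez('w3.npz',**s,o=str(ctrl.get_obs()['tool_pos']))
go((.5565,.091,.29),-81)
p=s['pose']; print(p.round(3).tolist(), s['K'].round(1).tolist())
"
```

```text
row [13.55 -0.12  0.2 ] [ 0.06 -0.04 -0.05] | t 10.8 [0.5342 0.2247 0.2919] [ 1.7994e+02 -4.0000e-02 -8.1050e+01] F [ 0.31 -0.16 -2.21] op 0.0498 30.0
[[-0.988, -0.149, -0.049, 0.548], [-0.157, 0.94, 0.304, 0.142], [0.001, 0.308, -0.951, 0.45], [0.0, 0.0, 0.0, 1.0]] [[305.1, 0.0, 321.9], [0.0, 305.1, 202.5], [0.0, 0.0, 1.0]]
```

View pics/w3.png

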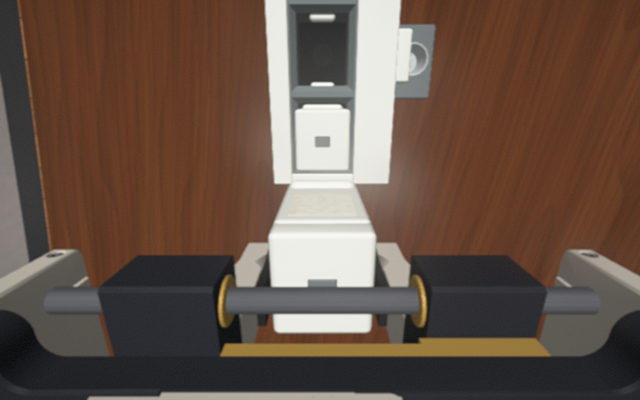

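The wrist view shows the deck (columns 266–398, end at row 183), the empty bay with tongues at (322,17) and (322,84), a neighbour's lid with its marker at (322,142), and the held lid at (271–374, 233–330). Next I'll measure the edges.

```bash
python3 - <<'E'
from h import *
s=load("w3.npz"); g=s["img"].astype(float).mean(2); r=cv2.cvtColor(s["img"],cv2.COLOR_RGB2HSV)[:,:,1].astype(float)
def cross(v,a,b,up=True):   # strongest gradient, subpixel
    d=np.diff(v[a:b])*(1 if up else -1); i=int(np.argmax(d)); 
    if 0<i<len(d)-1:
        y0,y1,y2=d[i-1:i+2]; i=i+0.5*(y0-y2)/(y0-2*y1+y2+1e-9)
    return a+i+.5
rows=list(range(100,176,3)); rowsL=list(range(10,176,4))
L=np.array([(cross(g[y],258,285),y) for y in rowsL]); R=np.array([(cross(g[y],378,402,False),y) for y in rows])
E1=np.array([(x,cross(g[:,x],170,195,False)) for x in list(range(278,290,2))+list(range(360,384,2))])
def fit(P):
    vx,vy,x,y=cv2.fitLine(P[:,:2].astype('f4'),cv2.DIST_HUBER,0,.001,.001).ravel(); return np.array([x,y]),np.degrees(np.arctan2(vy,vx))
wl,wr,we=[ray(s,P,.115) for P in (L,R,E1)]
for n,w in (("back",wl),("front",wr),("end",we)): print(n,fit(w)[0].round(4),fit(w)[1].round(2))
yaw=np.radians(fit(wl)[1]%180-90); ex=np.array([np.cos(yaw),np.sin(yaw)]); ey=np.array([-ex[1],ex[0]])
b,f,e=[fit(w)[0] for w in (wl,wr,we)]
print("yaw",np.degrees(yaw),"depth",(b-f)@ex)
u=((b@ex-.055)+(f@ex+.075))/2; v=e@ey-.138
print("origin(deck)",(u*ex+v*ey).round(4))
# pocket mouth top edges and neighbour lid at marker
print("nb marker->mid bay",(ray(s,(322,141.5),.168)[0,:2]-.084*ey).round(4), "nose mid", [ray(s,p,.092)[0,:2].round(4) for p in ((322.5,17),(322.5,84))])
# held lid
zt=.2919-.0625+.095
hl=np.array([(cross(g[y],262,285),y) for y in range(240,256,2)]); hr=np.array([(cross(g[y],362,385,False),y) for y in range(240,256,2)])
print(hl[:,0].round(1),hr[:,0].round(1))
hb=np.array([(x,cross(g[:,x],322,340,False)) for x in range(290,355,6)]); ht=np.array([(x,cross(g[:,x],222,242)) for x in range(290,355,6)])
print(ht[:,1].round(1),hb[:,1].round(1))
a,b2,c,d=[ray(s,p,zt)[:,:2].mean(0) for p in (hl,hr,ht,hb)]
print("held widths",(a-b2)@ex,(d-c)@ey,"centre ex,ey",(a+b2)@ex/2,(c+d)@ey/2)
t=np.array([.5342,.2247]); print("tcp ex,ey",t@ex,t@ey,"origin ex,ey",u,v)
E
```

```text
back [0.6069 0.1167] -80.82
front [0.4662 0.1753] -80.99
end [0.5118 0.2233] 9.15
yaw 9.182586 depth 0.12952657
origin(deck) [0.5556 0.0906]
nb marker->mid bay [0.5556 0.0916] nose mid [array([0.56  , 0.0579]), array([0.5499, 0.1217])]
[267.7 268.3 268.9 269.1 269.2 269.  268.9 268.8] [375.6 375.3 374.6 374.3 374.3 374.4 374.6 375. ]
[232.  231.9 231.8 231.9 232.1 231.7 232.2 231.6 232.2 232.2 231.7] [332.5 332.5 332.5 332.5 332.5 332.4 332.4 332.4 332.4 332.4 332.4]
held widths 0.04835402049281339 0.05496758092450497 centre ex,ey 0.5634743768094176 0.1350637247389822
tcp ex,ey 0.5632120209947228 0.13657216888964177 origin ex,ey 0.5629647 0.0007240325
```

The measurements agree: the bay is at (0.5556, 0.091) with yaw 9.1°. The canister sits about 1.5 mm toward -y in the grip, so the TCP target is (0.5553, 0.0923).

```bash
python3 -c "
from h import *
go((.5553,.0923,.25),-80.9)"
```

```text
row [13.4  -0.03  4.2 ] [ 0.06 -0.04 -0.15] | t 10.8 [0.5342 0.2247 0.2919] [ 1.7994e+02 -4.0000e-02 -8.1050e+01] F [ 0.31 -0.16 -2.21] op 0.0498 30.0
```

Converted, 13.4 cm / 75 = 0.1787, 4.2 cm / 75 = 0.056.

Emit:
send_rows:
  plan:
    - [[0.04,0,0,0,0,0],[0.0867,0,0,0,0,0],[0.1333,0,0,0,0,0],[0.1667,0,0.0267,0,0,0],[0.1787,0,0.056,0,0,0],[0.1787,0,0.056,0,0,0],[0.1787,0,0.056,0,0,0],[0.1787,0,0.056,0,0,0]]

```text
clock: 11.47
tool_pos: [0.5559, 0.0923, 0.2515]
orientation: [-179.9, -0.0, -81.1]
force: [0.4, -0.4, -2.7]
opening: 0.0498
gripper_force: 30.0
```

Emit:
send_rows:
  plan:
    - [[0,0,0,0,0,0],[0,0,0,0,0,0],[0,0,0,0,0,0]]

```text
clock: 11.72
tool_pos: [0.5556, 0.0934, 0.2512]
orientation: [-179.9, 0.0, -81.0]
force: [0.6, 0.5, -2.9]
opening: 0.0499
gripper_force: 30.0
```

```bash
python3 -c "
from h import *
go((.5553,.0923,.189),-80.9)"
```

```text
row [0.11 0.06 6.22] [-0.08  0.02 -0.07] | t 11.72 [0.5556 0.0934 0.2512] [-1.7992e+02  2.0000e-02 -8.0970e+01] F [ 0.61  0.53 -2.88] op 0.0499 30.0
```

Converted, 6.2 cm / 75 = 0.0827, 0.05 cm / 75 = 0.0007.

Emit:
send_rows:
  plan:
    - [[0.0013,0.0007,0.0267,0,0,0],[0.0013,0.0007,0.0533,0,0,0],[0.0013,0.0007,0.0733,0,0,0],[0.0013,0.0007,0.0827,0,0,0],[0.0013,0.0007,0.0827,0,0,0],[0.0013,0.0007,0.0827,0,0,0],[0.0013,0.0007,0.0827,0,0,0],[0.0013,0.0007,0.0827,0,0,0]]

```text
clock: 12.38
tool_pos: [0.5557, 0.092, 0.1896]
orientation: [-179.9, 0.0, -81.0]
force: [-0.5, -0.6, -2.4]
opening: 0.0497
gripper_force: 30.0
```

Converted, 1.2 cm / 75 = 0.016, 0.9 cm / 75 = 0.012.

Emit:
send_rows:
  plan:
    - [[0,0,0.004,0,0,0],[0,0,0.008,0,0,0],[0,0,0.012,0,0,0],[0,0,0.016,0,0,0],[0,0,0.016,0,0,0],[0,0,0.016,0,0,0]]

```text
clock: 12.88
tool_pos: [0.5549, 0.0915, 0.1761]
orientation: [180.0, -0.0, -81.0]
force: [0.5, 0.5, -2.7]
opening: 0.0497
gripper_force: 30.0
```

```bash
python3 -c "
from h import *
from plant import ctrl
s=ctrl.snapshot('wrist'); cv2.imwrite('pics/w4.png',s['img'][:,:,::-1])
go((.5553,.0923,.17),-80.9)"
```

```text
row [-0.07 -0.04  0.63] [ 0.01 -0.01 -0.12] | t 12.93 [0.555  0.0916 0.1763] [ 1.7999e+02 -1.0000e-02 -8.1020e+01] F [ 0.88  0.71 -2.97] op 0.05 30.0
```

View pics/w4.png

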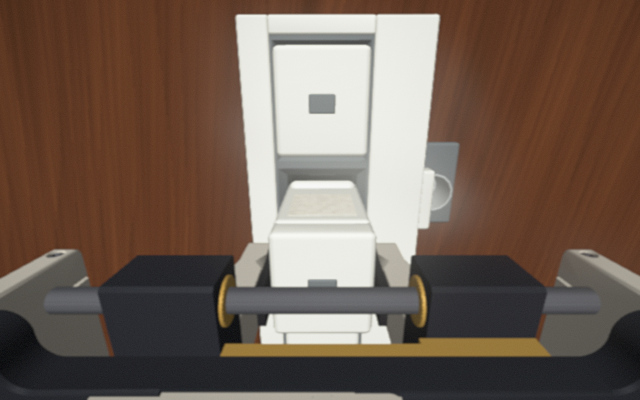

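The view shows the canister entering the bay centred and parallel, with the neighbour's lid at (322,104) in line. I'll lower slowly and watch the force.

Converted, 1.1 cm / 75 = 0.0147, -0.05 cm / 75 = -0.0007.

Emit:
send_rows:
  plan:
    - [[-0.0007,0,0.004,0,0,0],[-0.0007,0,0.008,0,0,0],[-0.0007,0,0.012,0,0,0],[-0.0007,0,0.0147,0,0,0],[-0.0007,0,0.0147,0,0,0],[-0.0007,0,0.0147,0,0,0]]

```text
clock: 13.43
tool_pos: [0.5549, 0.0921, 0.1652]
orientation: [180.0, -0.0, -81.0]
force: [-1.0, -0.2, -1.9]
opening: 0.0495
gripper_force: 30.0
```

```bash
python3 -c "
from h import *
from plant import ctrl
go((.5553,.0923,.151),-80.9); print(ctrl.get_obs()['moment'])"
```

```text
row [-0.02 -0.05  1.42] [ 0.02 -0.01 -0.12] | t 13.43 [0.5549 0.0921 0.1652] [ 1.7998e+02 -1.0000e-02 -8.1020e+01] F [-0.95 -0.24 -1.87] op 0.0495 30.0
[ 0.03587315  0.12220596 -0.01861335]
```

Converted, 1.2 cm / 75 = 0.016, 0.9 cm / 75 = 0.012.

Emit:
send_rows:
  plan:
    - [[0,0,0.004,0,0,0],[0,0,0.008,0,0,0],[0,0,0.012,0,0,0],[0,0,0.016,0,0,0],[0,0,0.016,0,0,0],[0,0,0.016,0,0,0]]

```text
clock: 13.93
tool_pos: [0.5548, 0.092, 0.1531]
orientation: [180.0, -0.0, -81.0]
force: [-1.5, -0.2, -3.2]
opening: 0.0497
gripper_force: 30.0
```

```bash
python3 -c "
from h import *
from plant import ctrl
go((.5553,.0923,.1355),-80.9); print(ctrl.get_obs()['moment'])"
```

```text
row [-0.02 -0.06  1.76] [ 0.03 -0.01 -0.12] | t 13.93 [0.5548 0.092  0.1531] [ 1.7997e+02 -1.0000e-02 -8.1020e+01] F [-1.5  -0.17 -3.24] op 0.0497 30.0
[0.04992855 0.09757067 0.02657101]
```

Converted, 0.6 cm / 75 = 0.008, 0.4 cm / 75 = 0.0053.

Emit:
send_rows:
  plan:
    - [[0,0,0.0027,0,0,0],[0,0,0.0053,0,0,0],[0,0,0.008,0,0,0],[0,0,0.008,0,0,0]]

```text
clock: 14.27
tool_pos: [0.5554, 0.0922, 0.1478]
orientation: [-179.9, 0.0, -81.0]
force: [-1.0, -0.2, -0.1]
opening: 0.0499
gripper_force: 30.0
```

Converted, 0.3 cm / 75 = 0.004, 0.2 cm / 75 = 0.0027.

Emit:
send_rows:
  plan:
    - [[0,0,0.0013,0,0,0],[0,0,0.0027,0,0,0],[0,0,0.004,0,0,0],[0,0,0.004,0,0,0]]

```text
clock: 14.6
tool_pos: [0.5559, 0.0923, 0.146]
orientation: [-179.9, -0.0, -81.0]
force: [-1.6, -0.2, 8.2]
opening: 0.05
gripper_force: 30.0
```

Converted, 0.3 cm / 75 = 0.004, 0.2 cm / 75 = 0.0027.

Emit:
send_rows:
  plan:
    - [[0,0,0.0013,0,0,0],[0,0,0.0027,0,0,0],[0,0,0.004,0,0,0],[0,0,0.004,0,0,0]]

```text
clock: 14.93
tool_pos: [0.5559, 0.0924, 0.1428]
orientation: [-179.8, 0.0, -81.0]
force: [-1.2, 0.5, 6.5]
opening: 0.05
gripper_force: 30.0
```

The catch force built to about 11 N and then dropped, so I'll go on to the floor.

Converted, 0.5 cm / 75 = 0.0067, 0.4 cm / 75 = 0.0053.

Emit:
send_rows:
  plan:
    - [[0,0,0.0027,0,0,0],[0,0,0.0053,0,0,0],[0,0,0.0067,0,0,0],[0,0,0.0067,0,0,0]]

```text
clock: 15.27
tool_pos: [0.5544, 0.092, 0.1357]
orientation: [179.9, -0.0, -81.0]
force: [-0.0, -0.1, -2.8]
opening: 0.0501
gripper_force: 30.0
```

Emit:
send_rows:
  plan:
    - [[0,0,0.0013,0,0,0],[0,0,0.0027,0,0,0],[0,0,0.004,0,0,0],[0,0,0.004,0,0,0]]

```text
clock: 15.6
tool_pos: [0.5552, 0.0919, 0.1355]
orientation: [-179.9, -0.0, -81.0]
force: [-5.2, -0.6, 16.0]
opening: 0.0498
gripper_force: 30.0
```

It is home, with the TCP at 0.1355 as expected and a 16 N push. I'll press slightly more and check that it holds.

Converted, 0.1 cm / 75 = 0.0013.

Emit:
send_rows:
  plan:
    - [[0,0,0.0013,0,0,0],[0,0,0.0013,0,0,0],[0,0,0.0013,0,0,0],[0,0,0.0013,0,0,0]]

```text
clock: 15.93
tool_pos: [0.5553, 0.0919, 0.1354]
orientation: [-179.9, -0.0, -81.0]
force: [-9.1, -0.5, 23.0]
opening: 0.05
gripper_force: 30.0
```

Emit:
send_rows:
  plan:
    - [[0,0,0,0,0,0],[0,0,0,0,0,0],[0,0,0,0,0,0],[0,0,0,0,0,0],[0,0,0,0,0,0],[0,0,0,0,0,0],[0,0,0,0,0,0],[0,0,0,0,0,0]]

```text
clock: 16.6
tool_pos: [0.5553, 0.0919, 0.1355]
orientation: [-179.9, -0.0, -81.0]
force: [-8.4, 0.6, 22.9]
opening: 0.0498
gripper_force: 30.0
```

```bash
python3 -c "
from h import *
from plant import ctrl
s=ctrl.snapshot('scene'); cv2.imwrite('pics/end.png',s['img'][:,:,::-1])
go((.5553,.0923,.1355),-80.9)"
```

```text
row [-0.03 -0.01 -0.  ] [-0.1  -0.04 -0.05] | t 16.65 [0.5553 0.0919 0.1355] [-1.799e+02 -4.000e-02 -8.095e+01] F [-8.28 -1.11 22.89] op 0.05 30.0
```

View pics/end.png

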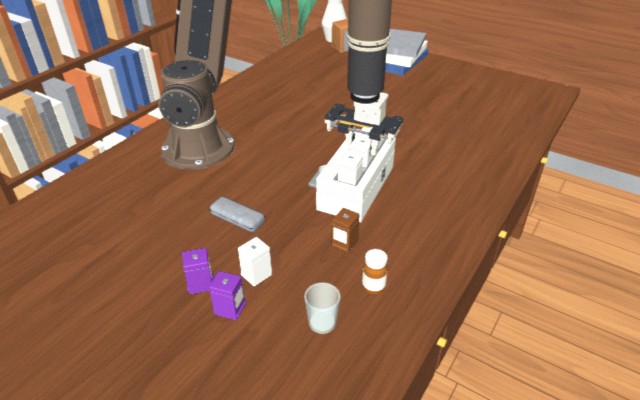

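The picture shows the light canister upright at (255,262), the bystander objects where they were, and the full canister in the bay under the gripper. The push holds steady at 23 N, so I'll hand in the job.

```bash
python3 -c "
from plant import ctrl
print(ctrl.close_job())"
```

```text
the job is handed in; nothing more can be done
None
```

The full canister is clicked fully home in the middle bay and still gripped, pressed down with about 23 N; the light one stands upright on the sideboard, nothing else was disturbed, and the job was handed in at about 17 s.

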